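# Back off the trailer winch to its stop

### The job

This second-hand hand winch has to go to its buyer backed off and locked: lift its orange pawl out of the ratchet teeth and swing it over until it rests parked, then crank the drum backwards (anticlockwise seen from above) until its red lug presses gently but positively against the brass screw in the yellow stop, and finally lay the pawl back down on the teeth, with the lug still at the screw. Feel for the screw rather than ramming it, never force the drum against the pawl or the pawl into the teeth, and leave the other lots, and the jar and washer on the board, where they are.

Things in the scene. Friction and masses are not known exactly. Their poses are not given: they have to be found in the camera images.
- winch: hand winch, axle upright, on a plywood board 250 x 260 x 20 mm lying fixed on the table. Origin: underside of the board's centre, on the axle line; z up, x and y along its edges. Over the board: a 170 mm steel disc (top at z 58 mm) with 16 saw teeth on its upper face near the rim (mean radius 75, tops at z 67 mm), and above it the crank arm (22 mm wide, z 107 to 115 mm).
- axle (a point): point on the drum's axle line, z 111 mm (height of the crank arm). Turns with the drum: its x axis points along the arm to the knob. Pawl up, the drum turns anticlockwise (about +z) against a dry drag of 0.3 N m (4 to 5 N at the knob), which also holds it wherever it is left.
- knob_mid (a point): middle of the black upright crank knob: diameter 25 mm, 50 mm tall (z 115 to 166 mm), 70 mm from the axle line. It spins freely on its pin, so the gripper need not turn while cranking, but it is rigid sideways and must be led round its circle.
- drum (a joint): angle of the drum and crank in the winch frame, rad: 0 with the crank along the board's +x, growing anticlockwise seen from above, which is backwards (paying out). Starts between 0.3 and 1.0; the stop screw is met between about 1.95 and 3.05.
- lug_face (a point): middle of the leading face of the red lug on the disc's rim (lug 12 mm wide, 12 mm high, beneath the crank arm), 98 mm from the axle line, 56 mm over the table; this face meets the stop screw.
- stop_face (a point): middle of the face of the yellow stop post that looks towards the lug, 98 mm from the axle line, 56 mm over the table. NOT the point of contact: from here a brass stop screw (12 mm diameter) stands out towards the lug by 3 to 16 mm, set differently on every winch and not measured; the lug meets the screw's end.
- stop: the yellow stop: a rigid post 20 x 14 mm, 52 mm tall, with a rigid brass stop screw through it, bolted to the board at 98 mm from the axle line, at an angle that differs from winch to winch. Origin on the axle line at the board's top; its x axis points to the post.
- pawl (a joint): angle of the orange pawl about its level pivot, rad: 0 to 0.16 lying on the teeth (it then stops the drum from turning anticlockwise), growing as its nose is lifted, balanced near 1.5. At its parked end, 2.0, it leans back beyond upright and stays by its weight (140 g); let go earlier, it falls back on the teeth.
- pawl_pin (a point): the pawl's lifting pin: level, round, steel, 10 mm diameter, standing out from the pawl's outer side and ending in a 16 mm disc 18 mm beyond this point (which is on its axis, 45 mm from the pivot). z about 75 mm with the pawl down, board 55 mm below; pinch it from above, fingers across the pin (along the winch's x). It turns between the fingers as it swings.
- pawl_pivot (a point): point on the pawl's pivot line, 72 mm over the table, in the upright plane in which pawl_pin swings; axes as the winch's. Pawl down, pawl_pin lies 45 mm to its -x side and 3 mm above it; lifting swings it up and over to the +x side, 2.0 rad in all (joint 0: the pin 0.067 rad above level).
- bolts_jar: small glass jar with brass lid, 34 mm across, 45 mm tall, on a corner of the winch board; origin at its underside; a bystander, leave it alone.
- spare_washer: loose steel washer, 32 mm across, 6 mm thick, on another corner of the winch board; origin at its underside; a bystander, leave it alone.
- engine_oil: black oil bottle, 80 mm across, 190 mm tall; origin at its underside; a bystander, leave it alone.
- wine: green wine bottle, 72 mm across, 210 mm tall; origin at its underside; a bystander, leave it alone.
- mug: blue mug, 80 mm across, 90 mm tall; origin at its underside; a bystander, leave it alone.
- spanner: steel spanner, 200 mm long, flat on the table; origin at its underside; a bystander, leave it alone.

How it is judged:
By the outcome, as a careful person would: the job done as asked, in the order asked, and still so for the second after the job is handed in, with the robot touching nothing.
It also fails if it takes over 72 s, if anything falls off the work surface, if the arm or the gripper's body presses on something with over 40 N, if the wrist force passes 120 N, or if a joint passes its speed limit or range.

### The arm

A 6-joint arm with a two-finger parallel gripper is mounted at the origin on the work surface. World frame = base frame: x ahead of the robot, y to its left, z up, the work surface at z = 0. Lengths are in m, angles in rad, forces in N, time in s.
With the tool pointing down it reaches from about 0.375 to 0.925 m from the base axis. Payload 5.7 kg.
Tool frame: the origin (TCP) lies at the very end of the fingers, on their centre line; the grasp point (between the pads) lies 19 mm behind it; z points along the fingers, y is the line along which they close (so a half turn about z gives the same grasp; the last joint's range is limited). The gripper opens to 85 mm and grips with 20 to 120 N. Pads are 22 mm wide; open, the fingers measure 114 mm over their backs; the gripper's body (76 mm by 85 mm) begins 54 mm behind the grasp point. The pads swing forward as they close: fully open they stand 13 mm farther back than shut.
Start: joints at [1.012, 0.359, 1.51, -0, 1.272, -0.115], TCP at [0.258, 0.542, 0.231] pointing down, gripper open.
Joint ranges: [-2.97, 2.97], [-1.01, 2.36], [0.21, 2.38], [-0.96, 4.11], [0.2, 2.71], [-2.98, 2.98]. Speed limits (rad/s): [2.39, 2.39, 3.14, 3.14, 3.14, 3.14].

### API

Orientations are given as a unit quaternion [x, y, z, w].
In Python, from plant import * gives the robot as it stands. The module is installed in compiled form; this text tells all that it offers.
- The arm moves only by the tool carry_out, never from a script. Its argument "steps" is a list of rows, each a list of 6 numbers: the shift along the tool's x, y, z each as a share of 750 mm, from -1 to 1, then the turn, a rotation vector about the tool's x, y, z each as a share of pi/2 rad, from -1 to 1. A call has 1 to 10 rows; each row is the pose to reach, as a shift and turn from the pose commanded when the call began, along the tool's axes at that moment; what a row does not reach only later rows make up. A row lasts 1/10 s, in which the tool goes at most 50 mm and 8.59 degrees, less where a joint would pass 70% of its speed; a pose out of reach is approached as far as the arm can. A call with a number of a shift or a turn outside -1 to 1 is refused whole. A call with a gripper value outside its range is refused whole. "grip" is the closure, from 0 (fully open) to 1 (shut), set as the call begins (left out, the last holds). The fingers move at their own pace and stop on an object; "force" is the grip in N (left out, the last holds). Time passes only in rows, so rows that repeat a pose let the fingers close. It gives the time, the measured TCP pose, the force, the opening and the grip force at its end, in the units of the state.
- observe(): the state, without advancing time (a new reading comes with each control period).
- read_camera(name): name is "side" or "top"; returns the picture (420x560x3 uint8, blue, green, red); there is no depth.
- camera_info(name): a dict with "camera_matrix" (3x3 intrinsics, pixels), "view" (4x4, takes a point from world to camera coordinates). Camera axes: x right, y up, looking along -z (the intrinsics and any distortion apply to the point x, -y, -z); pixel columns grow to the right and rows downward; lengths in m; the calibration is good to about 2 mm. A picture is of the moment at which its call begins. camera_info takes no time and is no camera call.
- finish_job(): hands the job in; it is judged then, once.
Trained networks look in the newest picture that a camera, given by its name, has taken for a name from the list of things; names that differ only in an ending like _2 or _b are one class to them, and where a whole thing is asked for, a point or a joint stands for the part that bears it (a point fixed in the world has none). Each returns a list of dicts, best first, with "score" (0 to 1); they miss things now and then, are a little off and sometimes report something else, mostly with a low value. They report only what shows in the picture. A call takes as long as a camera call.
- find_in(camera, query): "box" ([left, top, right, bottom] in pixels, round what is visible of it).
The state is a dict: "t": time; "joint_pos": joint angles; "qd": joint speeds; "effort": joint torques, N m; "position": TCP position; "ee_rot": TCP orientation; "ft_force": force on the tool from outside, world axes, zero at the start; "ft_torque": the same for the moment, N m; "finger_gap": opening from 0.0 (shut) to 1.0 (fully open); "finger_force": force on a finger pad.
Only numpy, scipy, OpenCV 4.12 (cv2) and the standard library are available. Lean on these libraries where they do the work, as an engineer would, in place of code of your own. Each camera call takes 0.05 s, during which the arm holds its last target. There are 200 camera calls.

## Working session

There is one attempt and no reset: what is moved stays moved. The work goes in short steps, Python scripts to look and compute and a tool call to move; the robot and the scene stay as the last step left them, time stands still between calls to the robot, and variables do not carry over. Pictures are saved under pics/ and viewed, at most 10 in all, crops included, and the job is handed in when it is done.

Besides the shell and the picture viewer there is one more tool, called after "Emit:" as name(argument=value, ...), one argument or row to a line, values as JSON. carry_out: Moves the arm, as the interface text tells. Its arguments: {"type":"object","properties":{"steps":{"type":"array"},"grip":{"type":"number"},"force":{"type":"number"}},"required":["steps"]}

```bash
mkdir -p pics; python3 - <<'E'
from plant import *
import cv2,numpy as np
s=observe(); print(s)
for c in("side","top"):
    im=read_camera(c); cv2.imwrite(f"pics/{c}0.png",im)
    ci=camera_info(c); print(c,np.round(ci["camera_matrix"],1).tolist(),np.round(ci["view"],4).tolist(),[k for k in ci])
    for q in["winch","axle","knob_mid","lug_face","stop","stop_face","pawl","pawl_pin","pawl_pivot","bolts_jar","spare_washer"]:
        print(q,[(np.round(d["box"],0).tolist(),round(d["score"],2)) for d in find_in(c,q)[:2]])
E
```

```text
{'t': 0.0, 'joint_pos': array([ 1.01191612e+00,  3.59521375e-01,  1.51148388e+00, -2.09826203e-05,
        1.27249715e+00, -1.15063279e-01]), 'qd': array([ 1.35605604e-03,  8.71792030e-04,  1.75492224e-03,  8.46989248e-05,
       -3.19526117e-04, -1.29752884e-03]), 'effort': array([ 7.41689400e-04, -5.27621555e+01, -2.78620684e+01, -2.49774057e-04,
        1.31486950e-02,  6.47618390e-05]), 'position': array([0.25724848, 0.54126821, 0.23042427]), 'ee_rot': array([ 2.20088570e-01,  9.75479425e-01, -9.04490417e-04, -3.06250694e-04]), 'ft_force': array([ 0.18881561, -0.107922  , -0.37263231]), 'ft_torque': array([ 0.05160296, -0.05237994,  0.00586769]), 'finger_force': 0.0, 'finger_gap': 0.9981062972872734}
side [[421.7, 0.0, 270.9], [0.0, 421.7, 214.7], [0.0, 0.0, 1.0]] [[-0.9982, -0.0594, -0.0002, 0.5206], [0.035, -0.5906, 0.8062, -0.0861], [-0.048, 0.8048, 0.5917, -1.0784], [0.0, 0.0, 0.0, 1.0]] ['camera_matrix', 'view']
winch [([198.0, 199.0, 323.0, 302.0], 0.74), ([247.0, 200.0, 273.0, 222.0], 0.25)]
axle [([223.0, 214.0, 301.0, 264.0], 0.74)]
knob_mid [([228.0, 212.0, 244.0, 233.0
[... 698 characters left out ...]
17.0, 180.0, 310.0, 267.0], 0.58)]
axle [([234.0, 195.0, 292.0, 247.0], 0.79), ([230.0, 187.0, 241.0, 190.0], 0.45)]
knob_mid [([125.0, 232.0, 165.0, 262.0], 0.53)]
lug_face [([236.0, 193.0, 292.0, 247.0], 0.83)]
stop [([246.0, 246.0, 255.0, 260.0], 0.54)]
stop_face [([244.0, 246.0, 258.0, 258.0], 0.64), ([283.0, 198.0, 306.0, 223.0], 0.21)]
pawl [([286.0, 201.0, 301.0, 223.0], 0.67), ([285.0, 256.0, 295.0, 264.0], 0.48)]
pawl_pin [([234.0, 194.0, 291.0, 249.0], 0.66), ([283.0, 200.0, 305.0, 223.0], 0.64)]
pawl_pivot [([215.0, 182.0, 310.0, 268.0], 0.87)]
bolts_jar [([285.0, 256.0, 296.0, 264.0], 0.53)]
spare_washer [([215.0, 179.0, 308.0, 269.0], 0.73), ([285.0, 253.0, 294.0, 264.0], 0.72)]
```

```bash
python3 - <<'E'
import cv2
a=cv2.imread("pics/side0.png")[180:320,180:340]; cv2.imwrite("pics/s1.png",cv2.resize(a,(686,600),interpolation=cv2.INTER_CUBIC))
a=cv2.imread("pics/top0.png")[170:280,200:325]; cv2.imwrite("pics/t1.png",cv2.resize(a,(682,600),interpolation=cv2.INTER_CUBIC))
E
```

```text
(no output)
```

View pics/s1.png

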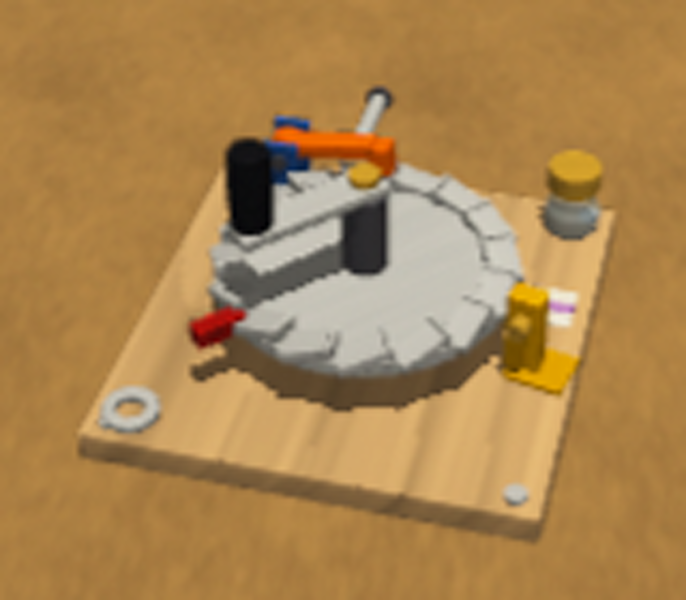

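View pics/t1.png

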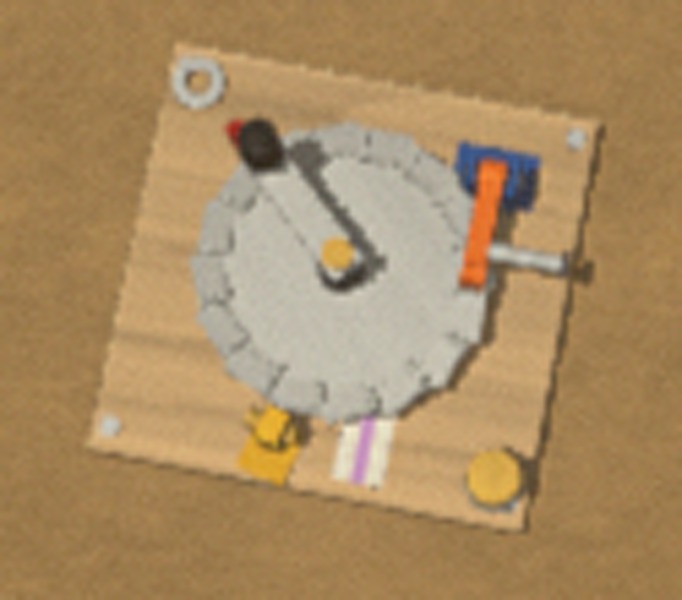

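View pics/side0.png

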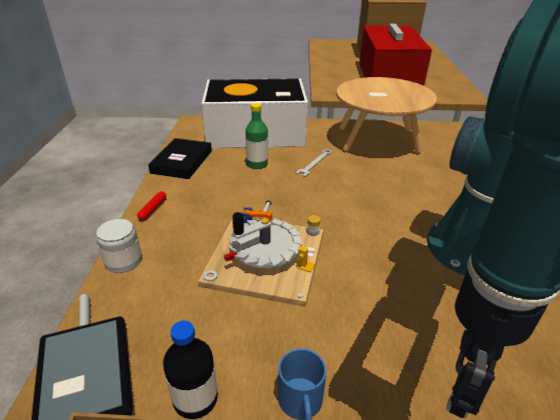

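Both views show the same layout, in zoomed pixels. In the top view the washer corner is at (198,82), the knob at (260,140) and the red lug at (235,130). The pawl is on the right side, with its pin running from (495,252) to (582,270), and the yellow stop is at (275,428). The jar is at bottom right. Next I fit the winch pose.

```bash
cat >h.py <<'E'
from plant import *
import cv2,numpy as np
from scipy.optimize import least_squares
from scipy.spatial.transform import Rotation as R
def proj(c,p):
    ci=camera_info(c);K=np.array(ci["camera_matrix"]);V=np.array(ci["view"])
    q=V[:3,:3]@np.asarray(p)+V[:3,3];q=q*[1,-1,-1];u=K@q;return u[:2]/u[2]
zt=lambda u,v:np.array([200+u/5.456-.5+.09,170+v/5.456-.5+.09])
zs=lambda u,v:np.array([180+u/4.2875-.5+.12,180+v/4.2875-.5+.12])
def tri(pt,ps,z=None):
    f=lambda p:np.r_[proj("top",p)-pt,proj("side",p)-ps]
    r=least_squares(f,[.6,.05,.06]);return r.x,np.round(r.fun,1)
def w2w(p,q):  # winch->world ; p=(x,y,yaw)
    c,s=np.cos(p[2]),np.sin(p[2]);return np.array([p[0]+c*q[0]-s*q[1],p[1]+s*q[0]+c*q[1],q[2]])
def inv(p,q):
    c,s=np.cos(p[2]),np.sin(p[2]);d=np.array(q[:2])-p[:2];return np.array([c*d[0]+s*d[1],-s*d[0]+c*d[1],q[2]])
E
python3 - <<'E'
from h import *
cor=[(.125,.13,.02),(.125,-.13,.02),(-.125,-.13,.02),(-.125,.13,.02)]
T=[(177,43),(603,122),(525,527),(90,445)];S=[(80,437),(228,165),(615,212),(545,515)]
f=lambda p:np.concatenate([np.r_[proj("top",w2w(p,c))-zt(*t),proj("side",w2w(p,c))-zs(*s)] for c,t,s in zip(cor,T,S)])
r=least_squares(f,[.55,.05,-.18],loss="soft_l1");p=r.x;print(p.round(4),r.fun.round(1))
for n,t,s in[("cap",(337,252),(365,172)),("knobtop",(262,138),(250,150)),("pinend",(582,268),(378,97)),("pinbase",(495,252),(362,133)),("posttop",(275,420),(528,293)),("jarlid",(495,475),(575,165)),("washer",(198,82),(130,408))]:
    x,e=tri(zt(*t),zs(*s));q=inv(p,x);print(n,x.round(4),q.round(4),"ang",np.arctan2(q[1],q[0]).round(3),"r",np.hypot(*q[:2]).round(4),e)
np.save("p.npy",p)
E
```

```text
[ 0.5307  0.0707 -0.1778] [-0.6 -0.8 -0.3 -0.4 -0.2 -1.3  0.2 -3.   0.4  0.5  0.4 -0.8 -0.3  0.6
  0.1  0.9]
cap [0.5308 0.072  0.122 ] [-1.00e-04  1.30e-03  1.22e-01] ang 1.672 r 0.0013 [ 0.  -0.4  0.3  0.1]
knobtop [0.5863 0.1115 0.1632] [0.0475 0.05   0.1632] ang 0.811 r 0.069 [ 0.  -0.4  0.3  0.1]
pinend [ 0.5317 -0.0654  0.0762] [ 0.025  -0.1338  0.0762] ang -1.386 r 0.1361 [ 0.  -0.9  0.7  0.1]
pinbase [ 0.5385 -0.0158  0.0844] [ 0.023  -0.0837  0.0844] ang -1.303 r 0.0868 [ 0.  -0.6  0.5  0.1]
posttop [0.4417 0.1083 0.0723] [-0.0942  0.0213  0.0723] ang 2.919 r 0.0966 [-0.  0. -0. -0.]
jarlid [ 0.4127 -0.0163  0.0662] [-0.1007 -0.1065  0.0662] ang -2.328 r 0.1465 [ 0.  -0.3  0.2  0. ]
washer [0.6506 0.1609 0.0258] [0.1021 0.11   0.0258] ang 0.822 r 0.1501 [-0.  -0.6  0.4  0.1]
```

```bash
cat >>h.py <<'E'
p=np.load("p.npy")
def rows(targets,ref=None):
    """targets: list of (winch xyz of TCP, tool-y heading in winch frame)"""
    s=observe();P0=np.array(s["position"]) if ref is None else np.array(ref[0]);R0=R.from_quat(s["ee_rot"] if ref is None else ref[1])
    for q,a in targets:
        P=w2w(p,q);a=a+p[2];y=np.array([np.cos(a),np.sin(a),0]);z=np.array([0,0,-1.])
        RT=R.from_matrix(np.c_[np.cross(y,z),y,z])
        d=R0.inv().apply(P-P0)/.75;w=(R0.inv()*RT).as_rotvec()/(np.pi/2)
        print([round(float(v),4) for v in np.r_[d,w]],P.round(4))
def st():
    s=observe();P=np.array(s["position"]);c,n=np.cos(-p[2]),np.sin(-p[2]);F=s["ft_force"]
    print("t",round(s["t"],2),"tcp",P.round(4),"winch",inv(p,P).round(4),"F winch",np.round([c*F[0]-n*F[1],n*F[0]+c*F[1],F[2]],2),"gap",round(s["finger_gap"],3),"ff",round(s["finger_force"],1))
E
python3 -c "
from h import *
rows([((.024,-.113,.23),0),((.024,-.113,.13),0)])"
```

```text
[-0.669, -0.548, 0.0017, -0.0, 0.0, 0.8307] [ 0.5343 -0.0448  0.23  ]
[-0.669, -0.548, 0.1351, -0.0, 0.0, 0.8307] [ 0.5343 -0.0448  0.13  ]
```

Emit:
carry_out(
  steps=[
    [-0.669,-0.548,0.002,0,0,0.831],
    [-0.669,-0.548,0.002,0,0,0.831],
    [-0.669,-0.548,0.002,0,0,0.831],
    [-0.669,-0.548,0.002,0,0,0.831],
    [-0.669,-0.548,0.002,0,0,0.831],
    [-0.669,-0.548,0.002,0,0,0.831],
    [-0.669,-0.548,0.002,0,0,0.831],
    [-0.669,-0.548,0.002,0,0,0.831],
    [-0.669,-0.548,0.002,0,0,0.831],
    [-0.669,-0.548,0.002,0,0,0.831],
  ],
  grip=0.6,
  force=40,
)

```text
t: 2.2
position: [0.4716, 0.0877, 0.2305]
ee_rot: [0.768, 0.64, 0.0, 0.0]
ft_force: [0.7, 1.0, -1.0]
finger_gap: 0.399
finger_force: 0.0
```

```bash
python3 -c "
from h import *
st();rows([((.024,-.113,.23),0),((.024,-.113,.12),0)])"
```

```text
t 2.2 tcp [0.4716 0.0877 0.2305] winch [-0.0612  0.0063  0.2305] F winch [ 0.55  1.12 -0.98] gap 0.399 ff 0.0
[-0.1586, 0.1141, 0.0007, 0.0005, -0.0002, -0.0023] [ 0.5343 -0.0448  0.23  ]
[-0.1586, 0.114, 0.1474, 0.0005, -0.0002, -0.0023] [ 0.5343 -0.0448  0.12  ]
```

Emit:
carry_out(
  steps=[
    [-0.159,0.114,0.001,0,0,-0.002],
    [-0.159,0.114,0.001,0,0,-0.002],
    [-0.159,0.114,0.001,0,0,-0.002],
    [-0.159,0.114,0.001,0,0,-0.002],
    [-0.159,0.114,0.13,0,0,-0.002],
    [-0.159,0.114,0.13,0,0,-0.002],
    [-0.159,0.114,0.13,0,0,-0.002],
    [-0.159,0.114,0.13,0,0,-0.002],
  ],
)

```text
t: 3.0
position: [0.5332, -0.0424, 0.1327]
ee_rot: [0.766, 0.643, -0.001, -0.001]
ft_force: [0.4, -0.4, 0.5]
finger_gap: 0.394
finger_force: 0.0
```

```bash
python3 -c "
from h import *
st()
t=read_camera('top');s=read_camera('side')
a=cv2.resize(t[170:280,200:325],(454,400),interpolation=2);b=cv2.resize(s[160:280,190:290],(333,400),interpolation=2)
cv2.imwrite('pics/c2.png',np.hstack([a,b]))
rows([((.024,-.113,.09),0),((.024,-.113,.056),0)])"
```

```text
t 3.0 tcp [ 0.5332 -0.0424  0.1327] winch [ 0.0225 -0.1108  0.1327] F winch [ 0.42 -0.37  0.54] gap 0.394 ff 0.0
[-0.0028, -0.0015, 0.0599, 0.0023, 0.0001, 0.002] [ 0.5343 -0.0448  0.09  ]
[-0.0028, -0.0017, 0.1052, 0.0023, 0.0001, 0.002] [ 0.5343 -0.0448  0.056 ]
```

View pics/c2.png

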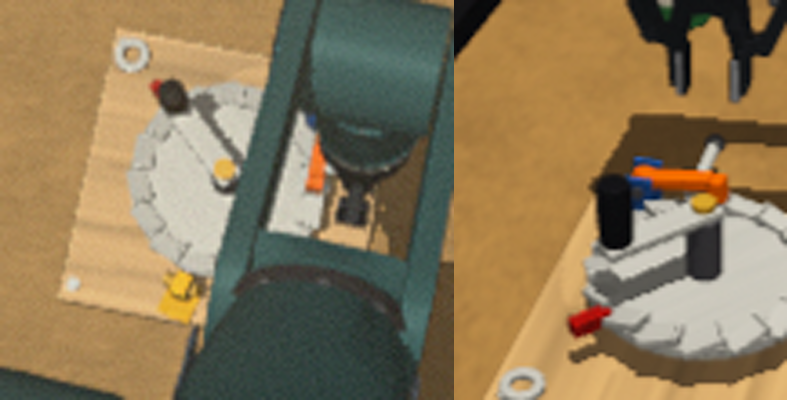

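The fingers straddle the pin: in the side crop they are at x≈680 and 738, with the pin at 712. Now I descend and pinch.

Emit:
carry_out(
  steps=[
    [-0.001,-0.001,0.05,0.002,0,0.002],
    [-0.001,-0.001,0.1,0.002,0,0.002],
    [-0.001,-0.001,0.102,0.002,0,0.002],
    [-0.001,-0.001,0.102,0.002,0,0.002],
    [-0.001,-0.001,0.102,0.002,0,0.002],
  ],
)

```text
t: 3.6
position: [0.5351, -0.0438, 0.0586]
ee_rot: [0.767, 0.641, 0.0, 0.0]
ft_force: [-0.2, -0.3, -0.5]
finger_gap: 0.404
finger_force: 0.0
```

Emit:
carry_out(
  steps=[
    [0,0,0,0,0,0],
    [0,0,0,0,0,0],
    [0,0,0,0,0,0],
    [0,0,0,0,0,0],
    [0,0,0,0,0,0],
    [0,0,0,0,0,0],
  ],
  grip=1,
  force=25,
)

```text
t: 4.2
position: [0.5343, -0.0431, 0.0575]
ee_rot: [0.767, 0.641, 0.0, -0.0]
ft_force: [0.4, 4.7, 7.6]
finger_gap: 0.108
finger_force: 45.7
```

```bash
python3 -c "
from h import *
st();print(observe()['ee_rot'])
s=read_camera('side')
cv2.imwrite('pics/c3.png',cv2.resize(s[160:280,190:320],(650,600),interpolation=2))
"
```

```text
t 4.2 tcp [ 0.5343 -0.0431  0.0575] winch [ 0.0237 -0.1114  0.0575] F winch [-0.42  4.74  7.65] gap 0.108 ff 45.7
[ 7.67469398e-01  6.41085376e-01  1.61299729e-04 -4.87169842e-04]
```

View pics/c3.png

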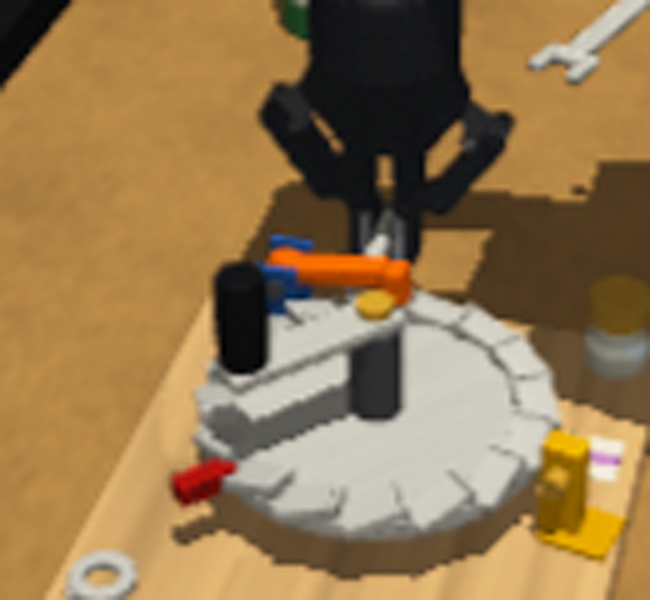

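Gripped: the gap matches the 10 mm pin and both fingers are on it. I start the lifting arc.

Emit:
carry_out(
  steps=[
    [0,0.0016,-0.0089,0,0,0],
    [0,0.0044,-0.0174,0,0,0],
    [0,0.0086,-0.0254,0,0,0],
    [0,0.0138,-0.0327,0,0,0],
    [0,0.0138,-0.0327,0,0,0],
    [0,0.0138,-0.0327,0,0,0],
  ],
)

```text
t: 4.85
position: [0.5445, -0.0446, 0.0809]
ee_rot: [0.767, 0.641, 0.0, -0.001]
ft_force: [4.6, 5.8, -4.3]
finger_gap: 0.101
finger_force: 29.3
```

```bash
python3 -c "
from h import *
st()
c=.9950;s=.0998
for f in [.7,.85,1,1.15,1.3,1.45,1.6,1.75,1.9,2.0,2.07,2.1]:
    print(f,round(.045*(np.cos(.7)-np.cos(f))/.75,4),round(-.045*(np.sin(f)-np.sin(.7))/.75,4))
"
```

```text
t 4.85 tcp [ 0.5445 -0.0446  0.0809] winch [ 0.034  -0.1111  0.0809] F winch [ 3.5   6.56 -4.27] gap 0.101 ff 29.3
0.7 0.0 -0.0
0.85 0.0063 -0.0064
1 0.0135 -0.0118
1.15 0.0214 -0.0161
1.3 0.0298 -0.0192
1.45 0.0387 -0.0209
1.6 0.0476 -0.0213
1.75 0.0566 -0.0204
1.9 0.0653 -0.0181
2.0 0.0709 -0.0159
2.07 0.0746 -0.014
2.1 0.0762 -0.0131
```

Emit:
carry_out(
  steps=[
    [0,0.0063,-0.0064,0,0,0],
    [0,0.0135,-0.0118,0,0,0],
    [0,0.0214,-0.0161,0,0,0],
    [0,0.0298,-0.0192,0,0,0],
    [0,0.0387,-0.0209,0,0,0],
    [0,0.0476,-0.0213,0,0,0],
    [0,0.0566,-0.0204,0,0,0],
    [0,0.0653,-0.0181,0,0,0],
    [0,0.0709,-0.0159,0,0,0],
    [0,0.0709,-0.0159,0,0,0],
  ],
)

```text
t: 5.85
position: [0.5953, -0.0542, 0.0923]
ee_rot: [0.767, 0.641, -0.001, -0.002]
ft_force: [-0.6, 4.3, 1.8]
finger_gap: 0.105
finger_force: 29.6
```

```bash
python3 -c "
from h import *
st()
"
```

```text
t 5.85 tcp [ 0.5953 -0.0542  0.0923] winch [ 0.0857 -0.1115  0.0923] F winch [-1.38  4.11  1.85] gap 0.105 ff 29.6
```

Emit:
carry_out(
  steps=[
    [0,0.003,0.001,0,0,0],
    [0,0.006,0.003,0,0,0],
    [0,0.006,0.003,0,0,0],
    [0,0.006,0.003,0,0,0],
  ],
)

```text
t: 6.25
position: [0.5988, -0.0549, 0.0905]
ee_rot: [0.767, 0.641, -0.001, -0.002]
ft_force: [-4.2, 5.8, 5.2]
finger_gap: 0.105
finger_force: 30.0
```

```bash
python3 -c "
from h import *
st()
"
```

```text
t 6.25 tcp [ 0.5988 -0.0549  0.0905] winch [ 0.0893 -0.1115  0.0905] F winch [-5.14  4.99  5.21] gap 0.105 ff 30.0
```

Emit:
carry_out(
  steps=[
    [0,0,0,0,0,0],
    [0,0,0,0,0,0],
    [0,0,0,0,0,0],
    [0,0,0,0,0,0],
    [0,0,-0.03,0,0,0],
    [0,0,-0.08,0,0,0],
    [0,0,-0.14,0,0,0],
    [0,0,-0.18,0,0,0],
    [0,0,-0.18,0,0,0],
  ],
  grip=0.6,
)

```text
t: 7.15
position: [0.6042, -0.0572, 0.2306]
ee_rot: [0.767, 0.641, 0.002, 0.003]
ft_force: [0.6, 0.8, -0.0]
finger_gap: 0.395
finger_force: 0.0
```

```bash
python3 -c "
from h import *
st()
s=read_camera('side')
cv2.imwrite('pics/c4.png',cv2.resize(s[160:280,190:320],(650,600),interpolation=2))
rows([((.048,.050,.225),0),((.048,.05,.13),0)])
"
```

```text
t 7.15 tcp [ 0.6042 -0.0572  0.2306] winch [ 0.095  -0.1129  0.2306] F winch [ 0.41  0.93 -0.03] gap 0.395 ff 0.0
[0.217, -0.0606, 0.0034, 0.0021, 0.0009, -0.0004] [0.5868 0.1114 0.225 ]
[0.2172, -0.061, 0.13, 0.0021, 0.0009, -0.0004] [0.5868 0.1114 0.13  ]
```

View pics/c4.png

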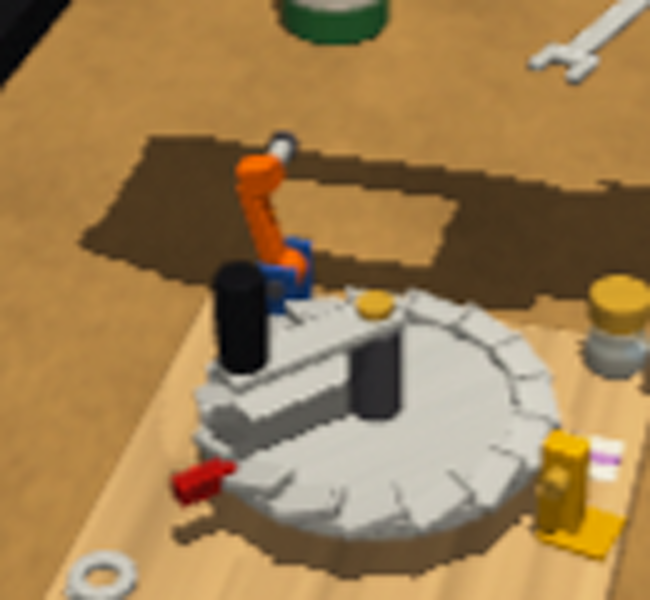

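The pawl is parked, leaning back at (262,210) in the crop. Next is the knob.

Emit:
carry_out(
  steps=[
    [0.217,-0.061,0.003,0.002,0.001,0],
    [0.217,-0.061,0.003,0.002,0.001,0],
    [0.217,-0.061,0.003,0.002,0.001,0],
    [0.217,-0.061,0.003,0.002,0.001,0],
    [0.217,-0.061,0.003,0.002,0.001,0],
    [0.217,-0.061,0.003,0.002,0.001,0],
    [0.217,-0.061,0.003,0.002,0.001,0],
  ],
  grip=0.3,
)

```text
t: 7.9
position: [0.5842, 0.1113, 0.2222]
ee_rot: [0.768, 0.641, -0.002, -0.003]
ft_force: [-0.3, -0.3, -0.3]
finger_gap: 0.7
finger_force: 0.0
```

```bash
python3 -c "
from h import *
st()
rows([((.048,.050,.225),0),((.048,.05,.13),0)])
"
```

```text
t 7.9 tcp [0.5842 0.1113 0.2222] winch [0.0455 0.0494 0.2222] F winch [-0.2  -0.3  -0.26] gap 0.7 ff 0.0
[0.0007, 0.0032, -0.0038, -0.0046, -0.0002, -0.0009] [0.5868 0.1114 0.225 ]
[0.0007, 0.0042, 0.1229, -0.0046, -0.0002, -0.0009] [0.5868 0.1114 0.13  ]
```

Emit:
carry_out(
  steps=[
    [0.001,0.003,0.04,-0.002,0,0],
    [0.001,0.003,0.09,-0.002,0,0],
    [0.001,0.003,0.122,-0.002,0,0],
    [0.001,0.003,0.122,-0.002,0,0],
    [0.001,0.003,0.122,-0.002,0,0],
  ],
)

```text
t: 8.4
position: [0.5864, 0.112, 0.1316]
ee_rot: [0.768, 0.641, -0.001, -0.002]
ft_force: [-0.0, 0.1, -0.4]
finger_gap: 0.699
finger_force: 0.0
```

Emit:
carry_out(
  steps=[
    [0,0,0,0,0,0],
    [0,0,0,0,0,0],
    [0,0,0,0,0,0],
    [0,0,0,0,0,0],
    [0,0,0,0,0,0],
    [0,0,0,0,0,0],
  ],
  grip=1,
  force=40,
)

```text
t: 9.0
position: [0.5874, 0.1131, 0.1333]
ee_rot: [0.767, 0.641, 0.001, -0.001]
ft_force: [-0.6, -0.9, 6.5]
finger_gap: 0.27
finger_force: 39.2
```

```bash
python3 -c "
from h import *
st();print(observe()['ee_rot'])
"
```

```text
t 9.0 tcp [0.5874 0.1131 0.1333] winch [0.0483 0.0518 0.1333] F winch [-0.38 -1.03  6.47] gap 0.27 ff 39.2
[ 7.67189914e-01  6.41419342e-01  7.16810843e-04 -5.91150944e-04]
```

```bash
cat >>h.py <<'E'
def crank(a0,angs,r=.07):
    for a in angs: print(round(a,3),[round(float(r*(np.sin(a)-np.sin(a0))/.75),4),round(float(r*(np.cos(a)-np.cos(a0))/.75),4)])
def kang(c=(0,.001)):
    st();q=inv(p,observe()["position"]);a=np.arctan2(q[1]-c[1],q[0]-c[0]);F=np.array(observe()["ft_force"]);n=p[2]+a
    print("ang",a.round(4),"r",np.hypot(q[0]-c[0],q[1]-c[1]).round(4),"Ft",round(float(-F[0]*np.sin(n)+F[1]*np.cos(n)),2),"Fr",round(float(F[0]*np.cos(n)+F[1]*np.sin(n)),2));return a
E
python3 -c "
from h import *
a=kang();crank(a,a+.08*np.arange(1,10))
"
```

```text
t 9.0 tcp [0.5874 0.1131 0.1333] winch [0.0483 0.0518 0.1333] F winch [-0.38 -1.03  6.47] gap 0.27 ff 39.2
ang 0.8103 r 0.0701 Ft -0.44 Fr -1.0
0.89 [0.0049, -0.0056]
0.97 [0.0094, -0.0116]
1.05 [0.0134, -0.0179]
1.13 [0.0168, -0.0245]
1.21 [0.0197, -0.0314]
1.29 [0.0221, -0.0385]
1.37 [0.0238, -0.0457]
1.45 [0.025, -0.0531]
1.53 [0.0256, -0.0606]
```

Emit:
carry_out(
  steps=[
    [0.0049,-0.0056,0,0,0,0],
    [0.0094,-0.0116,0,0,0,0],
    [0.0134,-0.0179,0,0,0,0],
    [0.0168,-0.0245,0,0,0,0],
    [0.0197,-0.0314,0,0,0,0],
    [0.0221,-0.0385,0,0,0,0],
    [0.0238,-0.0457,0,0,0,0],
    [0.025,-0.0531,0,0,0,0],
    [0.0256,-0.0606,0,0,0,0],
    [0.0256,-0.0606,0,0,0,0],
  ],
)

```text
t: 10.0
position: [0.5461, 0.1395, 0.1333]
ee_rot: [0.767, 0.642, 0.001, 0.0]
ft_force: [0.8, -4.4, 5.5]
finger_gap: 0.271
finger_force: 39.4
```

```bash
python3 -c "
from h import *
a=kang();crank(a,a+.08*np.arange(1,10))
"
```

```text
t 10.0 tcp [0.5461 0.1395 0.1333] winch [0.003  0.0704 0.1333] F winch [ 1.58 -4.15  5.52] gap 0.271 ff 39.4
ang 1.5272 r 0.0695 Ft -1.75 Fr -4.08
1.607 [0.0, -0.0075]
1.687 [-0.0005, -0.0149]
1.767 [-0.0017, -0.0223]
1.847 [-0.0035, -0.0295]
1.927 [-0.0058, -0.0366]
2.007 [-0.0087, -0.0435]
2.087 [-0.0121, -0.0502]
2.167 [-0.016, -0.0565]
2.247 [-0.0205, -0.0625]
```

Emit:
carry_out(
  steps=[
    [-0.0003,-0.0075,0,0,0,0],
    [-0.0008,-0.0149,0,0,0,0],
    [-0.002,-0.0223,0,0,0,0],
    [-0.0038,-0.0295,0,0,0,0],
    [-0.0062,-0.0366,0,0,0,0],
    [-0.009,-0.0435,0,0,0,0],
    [-0.0124,-0.0502,0,0,0,0],
    [-0.0163,-0.0565,0,0,0,0],
    [-0.0208,-0.0625,0,0,0,0],
    [-0.0208,-0.0625,0,0,0,0],
  ],
)

```text
t: 11.0
position: [0.4983, 0.1327, 0.1333]
ee_rot: [0.767, 0.641, 0.002, 0.0]
ft_force: [3.1, -3.9, 2.5]
finger_gap: 0.273
finger_force: 39.8
```

```bash
python3 -c "
from h import *
a=kang();crank(a,a+.03*np.arange(1,9))
s=read_camera('side')
cv2.imwrite('pics/c5.png',cv2.resize(s[180:290,190:340],(800,587),interpolation=2))
"
```

```text
t 11.0 tcp [0.4983 0.1327 0.1333] winch [-0.0428  0.0553  0.1333] F winch [ 3.74 -3.28  2.46] gap 0.273 ff 39.8
ang 2.2387 r 0.0692 Ft -0.91 Fr -4.9
2.269 [-0.0018, -0.0022]
2.299 [-0.0036, -0.0043]
2.329 [-0.0055, -0.0064]
2.359 [-0.0074, -0.0084]
2.389 [-0.0095, -0.0103]
2.419 [-0.0115, -0.0122]
2.449 [-0.0137, -0.014]
2.479 [-0.0158, -0.0158]
```

View pics/c5.png

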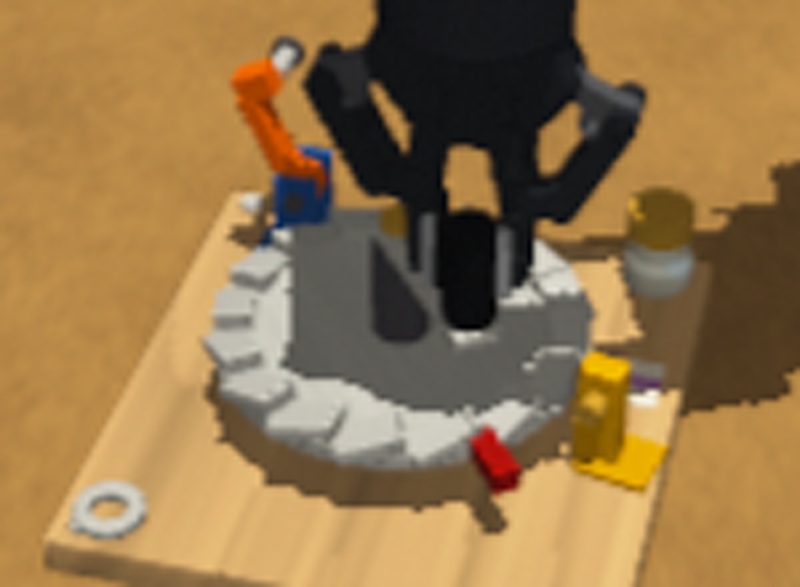

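The lug at (495,460) is still clear of the screw at about (590,405). I approach in finer steps, trimmed slightly inward.

Emit:
carry_out(
  steps=[
    [-0.0025,-0.0016,0,0,0,0],
    [-0.0043,-0.0037,0,0,0,0],
    [-0.0062,-0.0058,0,0,0,0],
    [-0.0081,-0.0078,0,0,0,0],
    [-0.0101,-0.0097,0,0,0,0],
    [-0.0121,-0.0116,0,0,0,0],
    [-0.0142,-0.0134,0,0,0,0],
    [-0.0163,-0.0152,0,0,0,0],
    [-0.0163,-0.0152,0,0,0,0],
  ],
)

```text
t: 11.95
position: [0.4851, 0.1235, 0.1332]
ee_rot: [0.767, 0.641, 0.002, -0.0]
ft_force: [4.6, 0.1, 7.1]
finger_gap: 0.268
finger_force: 40.1
```

```bash
python3 -c "
from h import *
a=kang();crank(a,a+.015*np.arange(1,9))
"
```

```text
t 11.95 tcp [0.4851 0.1235 0.1332] winch [-0.0542  0.0439  0.1332] F winch [4.49 0.88 7.12] gap 0.268 ff 40.1
ang 2.4723 r 0.0691 Ft -3.48 Fr -2.98
2.487 [-0.0011, -0.0009]
2.502 [-0.0022, -0.0017]
2.517 [-0.0034, -0.0025]
2.532 [-0.0045, -0.0033]
2.547 [-0.0056, -0.0041]
2.562 [-0.0068, -0.0049]
2.577 [-0.008, -0.0057]
2.592 [-0.0092, -0.0064]
```

Next I go in 0.03–0.045 rad chunks, watching the tangential force.

Emit:
carry_out(
  steps=[
    [-0.0011,-0.0009,0,0,0,0],
    [-0.0022,-0.0017,0,0,0,0],
    [-0.0034,-0.0025,0,0,0,0],
    [-0.0045,-0.0033,0,0,0,0],
    [-0.0045,-0.0033,0,0,0,0],
  ],
)

```text
t: 12.45
position: [0.4822, 0.1208, 0.1332]
ee_rot: [0.767, 0.641, 0.002, -0.0]
ft_force: [4.8, -0.7, 6.8]
finger_gap: 0.27
finger_force: 40.1
```

```bash
python3 -c "
from h import *
a=kang();crank(a,a+.015*np.arange(1,5))
"
```

```text
t 12.45 tcp [0.4822 0.1208 0.1332] winch [-0.0566  0.0408  0.1332] F winch [4.82 0.2  6.84] gap 0.27 ff 40.1
ang 2.5289 r 0.0691 Ft -2.94 Fr -3.83
2.544 [-0.0012, -0.0008]
2.559 [-0.0023, -0.0016]
2.574 [-0.0035, -0.0023]
2.589 [-0.0047, -0.0031]
```

Emit:
carry_out(
  steps=[
    [-0.0012,-0.0007,0,0,0,0],
    [-0.0023,-0.0015,0,0,0,0],
    [-0.0035,-0.0022,0,0,0,0],
    [-0.0047,-0.003,0,0,0,0],
    [-0.0047,-0.003,0,0,0,0],
  ],
)

```text
t: 12.95
position: [0.4794, 0.1178, 0.1332]
ee_rot: [0.767, 0.641, 0.002, -0.0]
ft_force: [5.1, 0.5, 6.3]
finger_gap: 0.269
finger_force: 40.1
```

```bash
python3 -c "
from h import *
a=kang();crank(a,a+.015*np.arange(1,5))
"
```

```text
t 12.95 tcp [0.4794 0.1178 0.1332] winch [-0.0588  0.0373  0.1332] F winch [4.97 1.42 6.26] gap 0.269 ff 40.1
ang 2.5887 r 0.0691 Ft -3.81 Fr -3.48
2.604 [-0.0012, -0.0007]
2.619 [-0.0024, -0.0014]
2.634 [-0.0036, -0.0021]
2.649 [-0.0049, -0.0028]
```

Emit:
carry_out(
  steps=[
    [-0.0012,-0.0006,0,0,0,0],
    [-0.0024,-0.0013,0,0,0,0],
    [-0.0036,-0.002,0,0,0,0],
    [-0.0036,-0.002,0,0,0,0],
  ],
)

```text
t: 13.35
position: [0.4774, 0.1155, 0.1332]
ee_rot: [0.767, 0.641, 0.002, -0.0]
ft_force: [4.7, 0.3, 6.3]
finger_gap: 0.267
finger_force: 40.1
```

```bash
python3 -c "
from h import *
a=kang();crank(a,a+.015*np.arange(1,5))
"
```

```text
t 13.35 tcp [0.4774 0.1155 0.1332] winch [-0.0604  0.0346  0.1332] F winch [4.59 1.16 6.31] gap 0.267 ff 40.1
ang 2.6333 r 0.0691 Ft -3.25 Fr -3.45
2.648 [-0.0012, -0.0007]
2.663 [-0.0025, -0.0013]
2.678 [-0.0037, -0.002]
2.693 [-0.005, -0.0026]
```

Emit:
carry_out(
  steps=[
    [-0.0012,-0.0006,0,0,0,0],
    [-0.0025,-0.0012,0,0,0,0],
    [-0.0037,-0.0019,0,0,0,0],
    [-0.0037,-0.0019,0,0,0,0],
  ],
)

```text
t: 13.75
position: [0.4755, 0.1131, 0.1332]
ee_rot: [0.767, 0.641, 0.002, -0.001]
ft_force: [4.3, 1.3, 5.8]
finger_gap: 0.271
finger_force: 40.1
```

```bash
python3 -c "
from h import *
a=kang();crank(a,a+.015*np.arange(1,5))
"
```

```text
t 13.75 tcp [0.4755 0.1131 0.1332] winch [-0.0618  0.0319  0.1332] F winch [4.03 2.06 5.8 ] gap 0.271 ff 40.1
ang 2.6778 r 0.0691 Ft -3.64 Fr -2.68
2.693 [-0.0013, -0.0006]
2.708 [-0.0025, -0.0012]
2.723 [-0.0038, -0.0018]
2.738 [-0.0051, -0.0024]
```

Emit:
carry_out(
  steps=[
    [-0.0013,-0.0006,0,0,0,0],
    [-0.0025,-0.0012,0,0,0,0],
    [-0.0025,-0.0012,0,0,0,0],
  ],
)

```text
t: 14.05
position: [0.475, 0.1124, 0.1333]
ee_rot: [0.768, 0.641, 0.003, -0.001]
ft_force: [5.8, 6.4, 4.0]
finger_gap: 0.269
finger_force: 39.9
```

```bash
python3 -c "
from h import *
a=kang();crank(a,a+.015*np.arange(1,5))
s=read_camera('side')
cv2.imwrite('pics/c6.png',cv2.resize(s[210:290,240:340],(750,600),interpolation=2))
"
```

```text
t 14.05 tcp [0.475  0.1124 0.1333] winch [-0.0622  0.0312  0.1333] F winch [4.53 7.35 3.96] gap 0.269 ff 39.9
ang 2.6896 r 0.0691 Ft -8.59 Fr -0.87
2.705 [-0.0013, -0.0006]
2.72 [-0.0025, -0.0012]
2.735 [-0.0038, -0.0017]
2.75 [-0.0051, -0.0023]
```

View pics/c6.png

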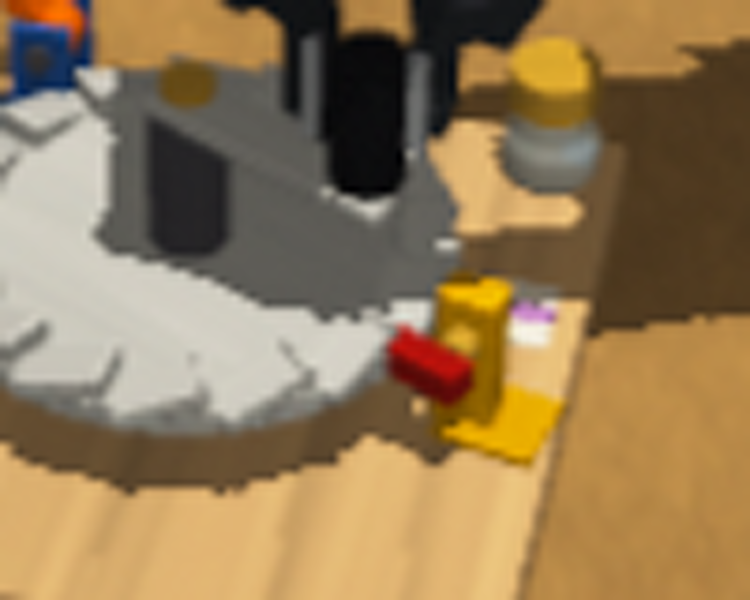

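The force jumped from 3.6 to 8.6 N and the knob stalled at 2.69. The lug is on the screw at (465,360) in the crop. I add a little more pressure to be positive.

Emit:
carry_out(
  steps=[
    [-0.001,-0.0005,0,0,0,0],
    [-0.0018,-0.0009,0,0,0,0],
    [-0.0018,-0.0009,0,0,0,0],
    [-0.0018,-0.0009,0,0,0,0],
  ],
)

```text
t: 14.5
position: [0.4749, 0.1122, 0.1333]
ee_rot: [0.768, 0.641, 0.004, -0.001]
ft_force: [8.8, 10.8, 1.5]
finger_gap: 0.269
finger_force: 39.6
```

```bash
python3 -c "
from h import *
a=kang()
"
```

```text
t 14.5 tcp [0.4749 0.1122 0.1333] winch [-0.0622  0.031   0.1333] F winch [ 6.79 12.17  1.48] gap 0.269 ff 39.6
ang 2.6927 r 0.0691 Ft -13.91 Fr -0.84
```

Firm contact at 13.9 N. I release and lift.

Emit:
carry_out(
  steps=[
    [0,0,0,0,0,0],
    [0,0,0,0,0,0],
    [0,0,0,0,0,0],
    [0,0,0,0,0,0],
    [0,0,-0.03,0,0,0],
    [0,0,-0.08,0,0,0],
    [0,0,-0.13,0,0,0],
    [0,0,-0.13,0,0,0],
  ],
  grip=0.3,
)

```text
t: 15.3
position: [0.4741, 0.1094, 0.2339]
ee_rot: [0.767, 0.641, 0.003, 0.001]
ft_force: [0.4, -0.1, 0.5]
finger_gap: 0.702
finger_force: 0.0
```

```bash
python3 -c "
from h import *
st()
s=read_camera('side')
cv2.imwrite('pics/c7.png',cv2.resize(s[190:290,225:335],(660,600),interpolation=2))
rows([((.09,-.1115,.225),0)])
"
```

```text
t 15.3 tcp [0.4741 0.1094 0.2339] winch [-0.0626  0.0281  0.2339] F winch [ 0.44 -0.03  0.45] gap 0.702 ff 0.0
[-0.1854, 0.2054, 0.0087, 0.0011, -0.0017, -0.0004] [ 0.5995 -0.055   0.225 ]
```

View pics/c7.png

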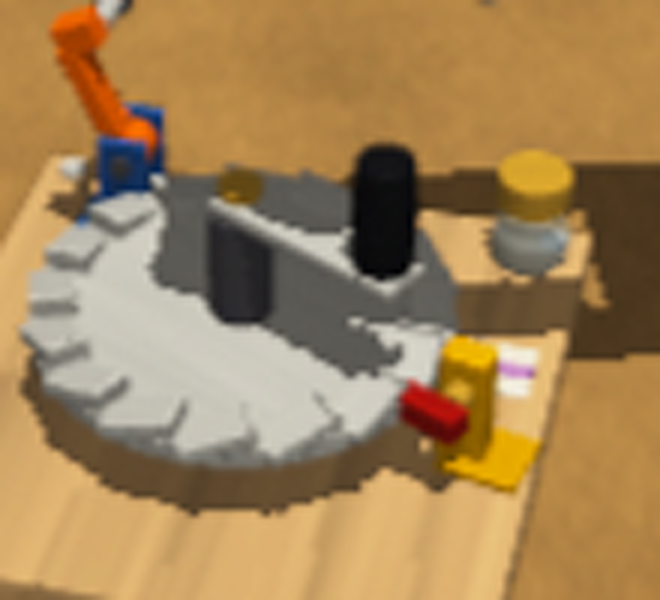

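The lug still touches the screw at (455,415). Now back to the pawl pin.

Emit:
carry_out(
  steps=[
    [-0.185,0.205,0.009,0,0,0],
    [-0.185,0.205,0.009,0,0,0],
    [-0.185,0.205,0.009,0,0,0],
    [-0.185,0.205,0.009,0,0,0],
    [-0.185,0.205,0.009,0,0,0],
    [-0.185,0.205,0.009,0,0,0],
    [-0.185,0.205,0.009,0,0,0],
    [-0.185,0.205,0.009,0,0,0],
  ],
  grip=0.6,
)

```text
t: 16.15
position: [0.5961, -0.0531, 0.2213]
ee_rot: [0.767, 0.642, -0.001, -0.003]
ft_force: [-0.9, 0.1, 0.3]
finger_gap: 0.402
finger_force: 0.0
```

```bash
python3 -c "
from h import *
st()
rows([((.0893,-.1115,.0905),0)])
"
```

```text
t 16.15 tcp [ 0.5961 -0.0531  0.2213] winch [ 0.0863 -0.1103  0.2213] F winch [-0.9  -0.07  0.28] gap 0.402 ff 0.0
[-0.002, 0.0049, 0.1744, -0.0033, -0.0012, 0.0004] [ 0.5988 -0.0548  0.0905]
```

Emit:
carry_out(
  steps=[
    [-0.001,0.002,0.05,-0.001,0,0],
    [-0.001,0.002,0.11,-0.001,0,0],
    [-0.001,0.002,0.15,-0.001,0,0],
    [-0.001,0.002,0.172,-0.001,0,0],
    [-0.001,0.002,0.172,-0.001,0,0],
    [-0.001,0.002,0.172,-0.001,0,0],
  ],
)

```text
t: 16.75
position: [0.5983, -0.0544, 0.0934]
ee_rot: [0.767, 0.642, 0.0, -0.001]
ft_force: [0.1, -0.1, 0.1]
finger_gap: 0.401
finger_force: 0.0
```

```bash
python3 -c "
from h import *
st()
rows([((.0893,-.1115,.0905),0)])
"
```

```text
t 16.75 tcp [ 0.5983 -0.0544  0.0934] winch [ 0.0887 -0.1112  0.0934] F winch [ 0.08 -0.04  0.08] gap 0.401 ff 0.0
[-0.0005, 0.0008, 0.0039, -0.0011, -0.001, 0.0004] [ 0.5988 -0.0548  0.0905]
```

Emit:
carry_out(
  steps=[
    [0,0.001,0.003,0,0,0],
    [0,0.001,0.003,0,0,0],
    [0,0.001,0.003,0,0,0],
    [0,0.001,0.003,0,0,0],
    [0,0.001,0.003,0,0,0],
    [0,0.001,0.003,0,0,0],
  ],
  grip=1,
  force=25,
)

```text
t: 17.35
position: [0.599, -0.0548, 0.0919]
ee_rot: [0.767, 0.641, 0.0, -0.001]
ft_force: [-3.4, 3.7, 7.8]
finger_gap: 0.103
finger_force: 26.1
```

```bash
python3 -c "
from h import *
st()
q=inv(p,observe()['position']);f0=np.pi-np.arctan2(q[2]-.0535,q[0]-.0687);print(f0,np.hypot(q[2]-.0535,q[0]-.0687))
for f in np.arange(f0-.13,.0,-.13):
    print(round(f,3),round(.045*(np.cos(f0)-np.cos(f))/.75,4),round(-.045*(np.sin(f)-np.sin(f0))/.75,4))
"
```

```text
t 17.35 tcp [ 0.599  -0.0548  0.0919] winch [ 0.0895 -0.1115  0.0919] F winch [-3.96  3.02  7.78] gap 0.103 ff 26.1
2.067427810591739 0.043626854288025284
1.937 -0.0071 -0.0033
1.807 -0.0145 -0.0056
1.677 -0.0222 -0.0069
1.547 -0.03 -0.0072
1.417 -0.0378 -0.0065
1.287 -0.0454 -0.0049
1.157 -0.0527 -0.0022
1.027 -0.0596 0.0014
0.897 -0.066 0.0058
0.767 -0.0718 0.0111
0.637 -0.0768 0.017
0.507 -0.081 0.0236
0.377 -0.0844 0.0306
0.247 -0.0868 0.0381
0.117 -0.0882 0.0457
```

Pinched (gap 0.103). I swing the pawl back.

Emit:
carry_out(
  steps=[
    [0,-0.0071,-0.0036,0,0,0],
    [0,-0.0145,-0.0062,0,0,0],
    [0,-0.0222,-0.0076,0,0,0],
    [0,-0.03,-0.008,0,0,0],
    [0,-0.0378,-0.0073,0,0,0],
    [0,-0.0454,-0.0057,0,0,0],
    [0,-0.0527,-0.003,0,0,0],
    [0,-0.0596,0.0006,0,0,0],
    [0,-0.066,0.005,0,0,0],
    [0,-0.066,0.005,0,0,0],
  ],
)

```text
t: 18.35
position: [0.5526, -0.0462, 0.0879]
ee_rot: [0.767, 0.641, 0.002, 0.0]
ft_force: [3.8, 6.7, -0.8]
finger_gap: 0.105
finger_force: 29.1
```

```bash
python3 -c "
from h import *
st()
q=inv(p,observe()['position']);f0=np.pi-np.arctan2(q[2]-.0535,q[0]-.0687);print(f0,np.hypot(q[2]-.0535,q[0]-.0687))
for f in np.arange(f0-.1,.0,-.1):
    print(round(f,3),round(.045*(np.cos(f0)-np.cos(f))/.75,4),round(-.045*(np.sin(f)-np.sin(f0))/.75,4))
"
```

```text
t 18.35 tcp [ 0.5526 -0.0462  0.0879] winch [ 0.0423 -0.1111  0.0879] F winch [ 2.51  7.28 -0.78] gap 0.105 ff 29.1
0.9159729527081599 0.04335857409716953
0.816 -0.0046 0.0039
0.716 -0.0087 0.0082
0.616 -0.0124 0.0129
0.516 -0.0156 0.018
0.416 -0.0183 0.0233
0.316 -0.0205 0.0289
0.216 -0.0221 0.0347
0.116 -0.0231 0.0406
0.016 -0.0235 0.0466
```

Emit:
carry_out(
  steps=[
    [0,-0.0046,0.0039,0,0,0],
    [0,-0.0087,0.0082,0,0,0],
    [0,-0.0124,0.0129,0,0,0],
    [0,-0.0156,0.018,0,0,0],
    [0,-0.0183,0.0233,0,0,0],
    [0,-0.02,0.0275,0,0,0],
    [0,-0.02,0.0275,0,0,0],
    [0,-0.02,0.0275,0,0,0],
  ],
)

```text
t: 19.15
position: [0.5378, -0.0434, 0.0674]
ee_rot: [0.767, 0.641, 0.002, 0.0]
ft_force: [3.6, 6.2, 2.1]
finger_gap: 0.104
finger_force: 30.8
```

```bash
python3 -c "
from h import *
st()
q=inv(p,observe()['position']);print(np.pi-np.arctan2(q[2]-.0535,q[0]-.0687))
"
```

```text
t 19.15 tcp [ 0.5378 -0.0434  0.0674] winch [ 0.0272 -0.111   0.0674] F winch [2.47 6.75 2.12] gap 0.104 ff 30.8
0.3241509848719626
```

Emit:
carry_out(
  steps=[
    [0,-0.0008,0.003,0,0,0],
    [0,-0.0012,0.005,0,0,0],
    [0,-0.0012,0.005,0,0,0],
  ],
)

```text
t: 19.45
position: [0.5364, -0.0431, 0.0635]
ee_rot: [0.767, 0.641, 0.002, -0.0]
ft_force: [1.9, 7.2, 2.8]
finger_gap: 0.103
finger_force: 30.9
```

Emit:
carry_out(
  steps=[
    [0,-0.0004,0.002,0,0,0],
    [0,-0.0004,0.002,0,0,0],
  ],
)

```text
t: 19.65
position: [0.5359, -0.043, 0.062]
ee_rot: [0.767, 0.641, 0.002, -0.0]
ft_force: [1.3, 7.0, -0.2]
finger_gap: 0.106
finger_force: 31.0
```

```bash
python3 -c "
from h import *
st()
"
```

```text
t 19.65 tcp [ 0.5359 -0.043   0.062 ] winch [ 0.0252 -0.111   0.062 ] F winch [ 0.04  7.13 -0.22] gap 0.106 ff 31.0
```

Still free, so I go 1.5 mm at a time.

Emit:
carry_out(
  steps=[
    [0,-0.0003,0.002,0,0,0],
    [0,-0.0003,0.002,0,0,0],
  ],
)

```text
t: 19.85
position: [0.5355, -0.043, 0.0605]
ee_rot: [0.767, 0.641, 0.001, -0.001]
ft_force: [1.3, 6.4, 3.1]
finger_gap: 0.108
finger_force: 31.2
```

Emit:
carry_out(
  steps=[
    [0,-0.0002,0.0015,0,0,0],
    [0,-0.0002,0.0015,0,0,0],
  ],
)

```text
t: 20.05
position: [0.5352, -0.0429, 0.0593]
ee_rot: [0.767, 0.641, 0.001, -0.001]
ft_force: [0.9, 6.7, 1.2]
finger_gap: 0.1
finger_force: 31.1
```

Emit:
carry_out(
  steps=[
    [0,0,0,0,0,0],
    [0,0,0,0,0,0],
    [0,0,0,0,0,0],
    [0,0,0,0,0,0],
    [0,0,-0.03,0,0,0],
    [0,0,-0.08,0,0,0],
    [0,0,-0.14,0,0,0],
    [0,0,-0.2,0,0,0],
    [0,0,-0.2,0,0,0],
    [0,0,-0.2,0,0,0],
  ],
  grip=0.6,
)

```text
t: 21.05
position: [0.5352, -0.0443, 0.2097]
ee_rot: [0.767, 0.641, 0.001, 0.0]
ft_force: [-0.3, 0.9, -0.6]
finger_gap: 0.403
finger_force: 0.0
```

```bash
python3 -c "
from h import *
st()
s=read_camera('side')
cv2.imwrite('pics/c8.png',cv2.resize(s[190:290,215:335],(720,600),interpolation=2))
"
```

```text
t 21.05 tcp [ 0.5352 -0.0443  0.2097] winch [ 0.0248 -0.1124  0.2097] F winch [-0.42  0.79 -0.59] gap 0.403 ff 0.0
```

View pics/c8.png

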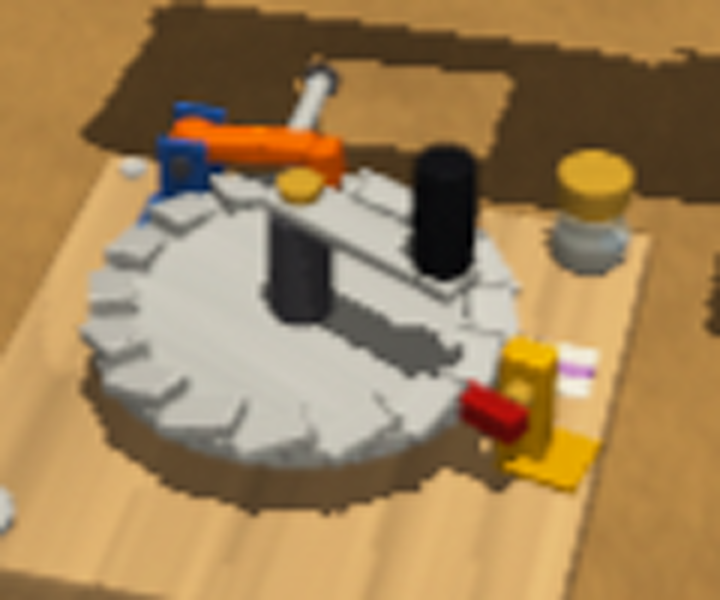

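The pawl lies on the teeth, with its nose at (325,160). The lug is at the screw at (515,410), the jar and washer are where they were, and the gripper is clear.

```bash
python3 -c "
from plant import *
print(finish_job())"
```

```text
the job is handed in; nothing more can be done
None
```

The job is handed in: I parked the pawl, cranked the drum back until the lug met the brass screw (about 14 N at the knob), and laid the pawl back on the teeth with the lug still at the screw, in about 21 s, leaving the jar and washer in place.

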